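# Lay out finished mould inserts on their drawings

### The arm

A 7-joint arm with a two-finger parallel gripper is mounted at the origin on the work surface. World frame = base frame: x ahead of the robot, y to its left, z up, the work surface at z = 0. Lengths are in m, angles in rad, forces in N, time in s.
With the tool pointing down it reaches from about 0.375 to 0.925 m from the base axis. Payload 3.1 kg.
Tool frame: the origin (TCP) lies midway between the tips of the shut fingers; the grasp point (between the pads) lies 19 mm behind it (env.pinch_z is the distance from the TCP to the grasp point, in m); z points along the fingers, y is the line along which they close (so a half turn about z gives the same grasp; the last joint's range is limited). The gripper opens to 85 mm and grips with 20 to 120 N. Pads are 22 mm wide; open, the fingers measure 114 mm over their backs; the gripper's body (76 mm by 85 mm) begins 54 mm behind the grasp point. The pads swing forward as they close: fully open they stand 13 mm farther back than shut.
Start: joints at [1.031, 0.383, 0.044, 1.598, -0.018, 1.161, -0.05], TCP at [0.278, -0.588, 0.231] pointing down, gripper open.
Joint ranges: [-2.61, 2.61], [-0.41, 2.15], [-1.48, 1.57], [0, 2.5], [-1.57, 4.71], [0.05, 1.97], [-2.85, 2.85]. Speed limits (rad/s): [2.79, 2.79, 3.14, 3.14, 3.14, 3.14, 3.14].

### API

Orientations are given as a rotation vector (axis times angle).
In Python, from workcell import env gives the robot as it stands.
- The arm moves only by the tool inch_along, called after "Request:" by a JSON object that holds its "op" and its "data". Schema: {"type":"object","properties":{"segments":{"type":"array","items":{"type":"number"},"minItems":5,"maxItems":100},"clamp_n":{"type":"number"},"only":{"type":"string"},"quiet":{"type":"boolean"},"lines":{"type":"string"}},"required":["segments"],"additionalProperties":false}. segments is one flat list of numbers that holds 1 to 20 rows one after another, with no inner brackets; each row has 5 numbers: dx, dy, dz in shares of the most that a row can go, 1 being 62.5 mm, then a turn about the tool's z in shares of 180 degrees (1.0 is 180 degrees), then the finger opening in m; each row shifts and turns the commanded pose from where the row before left it, along the tool's axes as they then stand; what a row does not reach is not made up. A row lasts 1/8 s, in which the tool goes at most 0.0625 m and 0.188 rad, less where a joint would pass 70% of its speed; a pose out of reach is approached as far as the arm can. The fingers move at their own pace and stop on an object; clamp_n is the grip in N (left out, the last holds). Time passes only in rows, so rows that do not move let the fingers close. The tool returns the time, the measured TCP pose, the force, the opening and the grip force at its end. only (a regular expression) keeps the lines of the reply that match it, lines (a string "A,B") keeps lines A to B, and quiet returns only ok. A shift or turn number past 1, either way, is cut back to 1. Input that does not fit is refused with a message, and nothing moves.
- env.get_state(): the state, without advancing time (a new reading comes with each control period).
- env.read_camera(name): name is "scene" or "top" or "wrist"; returns (picture, depth): 420x560x3 uint8, red, green, blue; 420x560 float32, m along the optical axis (not along the pixel's ray), 0 where there is no reading.
- env.camera_params(name): a dict with "K" (3x3 intrinsics, pixels), "rvec" (rotation vector, rad) and "tvec" (3), from world to camera coordinates, as OpenCV has them; the wrist camera has in their place "hand_eye" (4x4, takes a point from camera to tool coordinates, whose origin is the TCP and whose axes are the flange's). Camera axes: x right, y down, z forward; pixel columns grow to the right and rows downward; lengths in m; the calibration is good to about 2 mm. A picture is of the moment at which its call begins: read the wrist's pose just before it. camera_params takes no time and is no camera call.
- env.finish_job(): hands the job in; it is judged then, once.
Trained networks look in the newest picture that a camera, given by its name, has taken for a name from the list of things; names that differ only in an ending like _2 or _b are one class to them, and where a whole thing is asked for, a point or a joint stands for the part that bears it (a point fixed in the world has none). Each returns a list of dicts, best first, with "p" (0 to 1); they miss things now and then, are a little off and sometimes report something else, mostly with a low value. They report only what shows in the picture. A call takes as long as a camera call. They do not tell look-alikes from the thing itself.
- env.regions_of(camera, label): "region" (420x560 bool, what is visible of it) and "box" ([left, top, right, bottom] in pixels, round what is visible of it).
- env.pinpoint(camera, label): "pixel" ([column, row] in pixels: a listed point, or the origin of a listed thing).
The state is a dict: "clock": time; "q": joint angles; "qvel": joint speeds; "joint_torque": joint torques, N m; "position": TCP position; "ee_rot": TCP orientation; "contact_force": force on the tool from outside, world axes, zero at the start; "wrist_torque": the same for the moment, N m; "gripper_width": finger opening in m; "grip_force": force on a finger pad.
Only numpy, scipy, OpenCV 4.12 (cv2) and the standard library are available. Lean on these libraries where they do the work, as an engineer would, in place of code of your own. Each camera call takes 0.05 s, during which the arm holds its last target. There are 200 camera calls.

### The job

The four finished steel mould inserts are ready for final inspection: pick each one out of the row and stand it upright on its own drawing, centred on the full-size plan view that shows its shape and size, with the square and the long insert turned to match their outlines. Set them down without dropping them or knocking any over, and leave the V-block and the spray can where they are.

Things in the scene. Friction and masses are not known exactly. Their poses are not given: they have to be found in the camera images.
- round_large: Finished mould insert, bright steel, 0.4 to 0.9 kg: the larger of the two round ones. Flange 56 mm diameter and 8 mm high at the foot, plain 48 mm diameter body from 8 to 38 mm height, blunt cone on top to 50 mm. Origin: centre of its underside, z up. It starts upright on the bench (z = 0).
- round_small: Finished mould insert, bright steel, 0.16 to 0.35 kg: the smaller of the two round ones. Flange 38 mm diameter and 6 mm high at the foot, plain 30 mm diameter body from 6 to 38 mm height, thin nose of about 13 mm diameter on top to 50 mm. Origin: centre of its underside, z up. It starts upright on the bench (z = 0).
- square_insert: Finished mould insert, bright steel, 0.35 to 0.75 kg: square block 46 x 46 mm, 36 mm high, with a round cavity 26 mm wide and 12 mm deep in its top. Its x and y axes are square to its sides. Origin: centre of its underside, z up. It starts upright on the bench (z = 0).
- long_insert: Finished mould insert, bright steel, 0.37 to 0.8 kg: long bar, 30 mm along its x, 84 mm along its y, 26 mm high, with a rib 15 x 60 mm on top that reaches 36 mm height. Origin: centre of its underside, z up. It starts upright on the bench (z = 0).
- drawing_round_large: Clipboard with the drawing of the large round insert: heavy plan view is the larger set of circles, outer circle 56 mm diameter. Origin: middle of this view, at bench level. Fixed 4 mm board, x -72 to +118, y -68 to +68 mm; steel clip 15 mm above the bench at x +98 to +115. The thin side view at x +46 to +96 is not the place.
- drawing_round_small: Clipboard with the drawing of the small round insert: heavy plan view is the smaller set of circles, outer circle 38 mm diameter. Origin: middle of this view, at bench level. Fixed 4 mm board, x -72 to +118, y -68 to +68 mm; steel clip 15 mm above the bench at x +98 to +115. The thin side view at x +46 to +96 is not the place.
- drawing_square: Clipboard with the drawing of the square insert: heavy plan view is a 46 mm square with a 26 mm circle in it, its sides along the board's x and y. Origin: middle of this view, at bench level. Fixed 4 mm board, x -72 to +118, y -68 to +68 mm; steel clip 15 mm above the bench at x +98 to +115. The thin side view at x +46 to +96 is not the place.
- drawing_long: Clipboard with the drawing of the long insert: heavy plan view is a rectangle 30 mm along the board's x and 84 mm along its y, with a narrower one in it. Origin: middle of this view, at bench level. Fixed 4 mm board, x -72 to +118, y -68 to +68 mm; steel clip 15 mm above the bench at x +98 to +115. The thin side view at x +46 to +96 is not the place.
- v_block: V-block, a bench tool of darker steel, 44 mm along x, 60 mm along y, 36 mm high, with a 90 degree groove along y in its top; it has no drawing and stays where it is. It stands among the inserts. Origin: centre of its underside.
- spray_can: White and blue aerosol can with a red cap, 52 mm diameter, 168 mm high, standing at the right side of the bench; stays where it is. Origin: centre of its underside.
There are look-alikes about, which are no part of the job. What is shaped like the round_small but orange or turquoise is not meant.

How it is judged:
At the end, for the whole second after the job is handed in: All four inserts are upright (tilt under 0.1 rad) and at rest on their own drawings, centres within 12 mm of the plan view's; the long one along its outline within 0.25 rad (either way round), the square one square with its outline within 0.25 rad (any quarter turn) (horizontal distance between round_large and drawing_round_large below 0.012 m and z of round_large in the frame of drawing_round_large below 0.008 m and angle between each of round_large, round_small, square_insert, long_insert's own z axis and vertical below 0.1 rad and linear speed of each of round_large, round_small, square_insert, long_insert below 0.02 m/s and angular speed of each of round_large, round_small, square_insert, long_insert below 0.2 rad/s and horizontal distance between round_small and drawing_round_small below 0.012 m and z of round_small in the frame of drawing_round_small below 0.008 m and horizontal distance between square_insert and drawing_square below 0.012 m and z of square_insert in the frame of drawing_square below 0.008 m and horizontal distance between long_insert and drawing_long below 0.012 m and z of long_insert in the frame of drawing_long below 0.008 m and angle between the y axis of long_insert and the y axis of drawing_long, either way round below 0.25 rad and (angle between the x axis of square_insert and the x axis of drawing_square, either way round below 0.25 rad or angle between the x axis of square_insert and the y axis of drawing_square, either way round below 0.25 rad)); the robot touches nothing.
It fails at once if the v block is pushed more than 20 mm out of its place (distance of v_block from where it was at the start of the episode above 0.02 m).
It fails at once if the spray can is pushed more than 20 mm out of its place (distance of spray_can from where it was at the start of the episode above 0.02 m).
It fails at once if an insert is dropped: it falls free while its underside is more than 20 mm above the bench ((height (world z) of round_large above 0.02 m and contact force between round_large and anything else below 0.02 N and linear speed of round_large above 0.15 m/s) or (height (world z) of round_small above 0.02 m and contact force between round_small and anything else below 0.02 N and linear speed of round_small above 0.15 m/s) or (height (world z) of square_insert above 0.02 m and contact force between square_insert and anything else below 0.02 N and linear speed of square_insert above 0.15 m/s) or (height (world z) of long_insert above 0.02 m and contact force between long_insert and anything else below 0.02 N and linear speed of long_insert above 0.15 m/s)).
It fails at once if an insert is knocked over (angle between any of round_large, round_small, square_insert, long_insert's own z axis and vertical above 0.8 rad).
It also fails if it takes over 104 s, if anything falls off the work surface, if the arm or the gripper's body presses on something with over 40 N, if the wrist force passes 120 N, or if a joint passes its speed limit or range.

## Working session

There is one attempt and no reset: what is moved stays moved. The work goes in short steps, Python scripts to look and compute and a tool call to move; the robot and the scene stay as the last step left them, time stands still between calls to the robot, and variables do not carry over. Pictures are saved under pics/ and viewed, at most 14 in all, crops included, and the job is handed in when it is done.

```bash
ls; mkdir -p pics; cat > h.py <<'E'
import numpy as np, cv2
from workcell import env
def shot(n,f):
    im,d=env.read_camera(n); cv2.imwrite('pics/'+f,cv2.cvtColor(im,cv2.COLOR_RGB2BGR)); np.savez('pics/'+f+'.npz',im=im,d=d); return im,d
def cam(n):
    p=env.camera_params(n); R=cv2.Rodrigues(np.array(p['rvec'],float))[0]; return np.array(p['K']),R,np.array(p['tvec']).ravel()
def ray(n,uv,z):
    "pixel to world point on plane z"
    K,R,t=cam(n); c=-R.T@t; d=R.T@np.linalg.inv(K)@np.array([uv[0],uv[1],1.]); return c+d*(z-c[2])/d[2]
def proj(n,P):
    K,R,t=cam(n); q=K@(R@np.array(P)+t); return q[:2]/q[2]
E
python3 - <<'E'
from h import *
np.set_printoptions(precision=4,suppress=True)
for n in('scene','top'):
    shot(n,n+'0.png'); K,R,t=cam(n); print(n,K[0],-R.T@t,R[2])
for l in ['round_large','round_small','square_insert','long_insert','v_block','spray_can','drawing_round_large','drawing_round_small','drawing_square','drawing_long']:
    for r in env.pinpoint('top',l)[:3]: print(l,np.round(r['p'],2),np.round(r['pixel'],1),ray('top',r['pixel'],0)[:2])
s=env.get_state();print(s['clock'],s['position'],s['ee_rot'],env.pinch_z,env.camera_params('wrist'))
E
```

```text
pics
scene [429.7628   0.     282.0011] [ 1.3313 -0.0683  0.6747] [-0.7852 -0.0112 -0.6191]
top [545.7413   0.     271.496 ] [ 0.1794 -0.0748  1.5482] [ 0.2005  0.0019 -0.9797]
round_large 0.79 [246.  237.2] [0.4381 0.0019]
round_large 0.19 [410.1 207.1] [ 0.5233 -0.4745]
round_small 0.65 [298.9 243.5] [ 0.4187 -0.1499]
round_small 0.64 [324.9 249.1] [ 0.402  -0.2239]
round_small 0.45 [312.8 218.2] [ 0.4924 -0.1913]
square_insert 0.69 [354.7 245.7] [ 0.4112 -0.3095]
long_insert 0.6 [198.5 240.9] [0.4283 0.1383]
v_block 0.67 [134.7 249.8] [0.4038 0.3205]
spray_can 0.97 [411.4 206.5] [ 0.525  -0.4784]
drawing_round_large 0.8 [141.9 173.8] [0.6295 0.3091]
drawing_round_small 0.62 [357.1 180.5] [ 0.6043 -0.3237]
drawing_square 0.57 [215.2 187.1] [0.5875 0.0925]
drawing_square 0.53 [299.9 242.4] [ 0.4219 -0.1528]
drawing_long 0.75 [280.7 176.7] [ 0.6176 -0.0997]
0.6 [ 0.2779 -0.5876  0.2313] [3.0652 0.6883 0.0001] 0.0187 {'K': array([[309.0285,   0.    , 273.4489],
       [  0.    , 309.0285, 204.0036],
       [  0.    ,   0.    ,   1.    ]]), 'hand_eye': array([[ 0.0001, -0.9624, -0.2717,  0.0695],
       [ 1.    ,  0.0001,  0.0002,  0.0009],
       [-0.0001, -0.2717,  0.9624, -0.1428],
       [ 0.    ,  0.    ,  0.    ,  1.    ]])}
```

```bash
python3 - <<'E'
import cv2
im=cv2.imread('pics/top0.png'); cv2.imwrite('pics/top0c.png',cv2.resize(im[130:310,60:460],None,fx=2,fy=2,interpolation=cv2.INTER_CUBIC))
E
```

```text
(no output)
```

View pics/top0c.png

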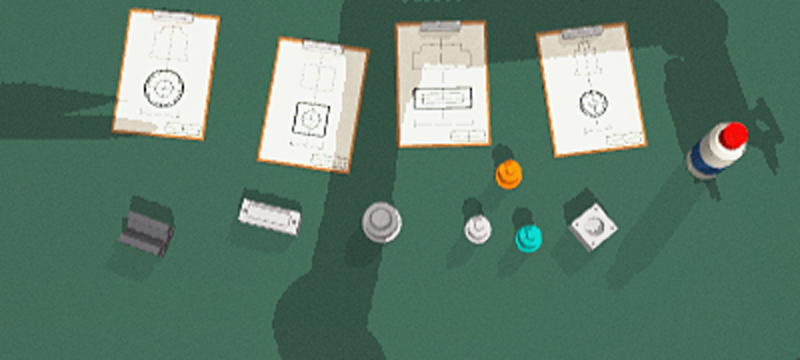

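View pics/scene0.png

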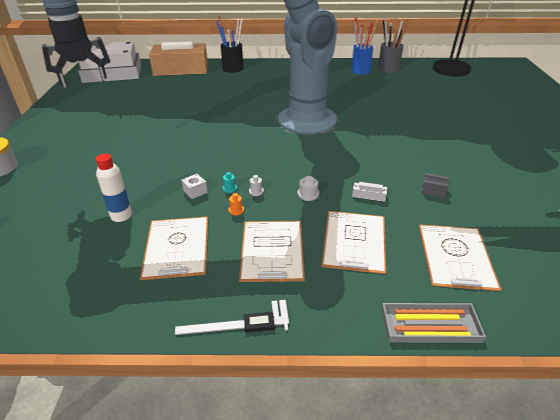

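The top crop (2x, offset 60,130) shows, left to right: V-block (147,232), long insert (269,217), large round (381,222), steel small round (478,229), turquoise decoy (528,237), orange decoy (508,174) and square (594,227). The plan views are large round (163,88), square (311,120), long (442,97) and small round (593,103), with every clip on the far side. There are three round_small candidates, and the steel-coloured one at crop (478,229) fits; the other two have decoy colours.

```bash
cat > meas.py <<'E'
from h import *
np.set_printoptions(precision=4,suppress=True)
def rect_world(n,mask,z):
    c=max(cv2.findContours(mask.astype(np.uint8),cv2.RETR_EXTERNAL,cv2.CHAIN_APPROX_NONE)[0],key=cv2.contourArea)[:,0]
    w=np.array([ray(n,p,z)[:2] for p in c])
    return cv2.minAreaRect((w*1000).astype(np.float32)),w
E
python3 - <<'E'
from meas import *
im,d=shot('top','top1.png')
out=im.copy()
for l,z in [('drawing_round_large',.004),('drawing_round_small',.004),('drawing_square',.004),('drawing_long',.004),('round_large',.008),('round_small',.006),('square_insert',.036),('long_insert',.026),('v_block',.036),('spray_can',.1)]:
    for r in env.regions_of('top',l)[:4]:
        m=r['region']
        (c,s,a),w=rect_world('top',m,z)
        print(l,round(r['p'],2),r['box'],'c',np.round(c,1),'size',np.round(s,1),'ang',round(a,1),'rgb',np.round(im[m].mean(0)))
        cs=cv2.findContours(m.astype(np.uint8),cv2.RETR_EXTERNAL,cv2.CHAIN_APPROX_NONE)[0]
        cv2.drawContours(out,cs,-1,(255,0,0),1)
cv2.imwrite('pics/reg.png',cv2.cvtColor(cv2.resize(out[130:310,60:460],None,fx=2,fy=2),cv2.COLOR_RGB2BGR))
E
```

```text
drawing_round_large 0.65 [114.6, 134.2, 169.2, 199.6] c [649.2 305.5] size [137.7 192.5] ang 84.2 rgb [234. 229. 219.]
drawing_round_small 0.61 [329.5, 142.9, 383.5, 208.9] c [ 620.8 -316.6] size [191.8 137.8] ang 7.4 rgb [230. 224. 213.]
drawing_round_small 0.6 [187.6, 149.5, 245.0, 212.8] c [601.8  88.8] size [136.7 190.4] ang 81.1 rgb [230. 224. 213.]
drawing_square 0.86 [191.1, 147.9, 245.2, 216.1] c [601.4  88.6] size [136.  191.3] ang 81.8 rgb [231. 225. 214.]
drawing_long 0.91 [254.4, 140.6, 307.4, 204.8] c [ 629.  -100.5] size [140.7 195.4] ang 89.9 rgb [217. 211. 198.]
round_large 0.6 [239.8, 232.1, 264.0, 250.4] c [423.6 -10.7] size [53.1 50.6] ang 45.0 rgb [163. 160. 157.]
round_large 0.46 [294.4, 236.1, 301.8, 255.6] c [ 414.6 -148.3] size [31.5 31.7] ang 89.6 rgb [213. 210. 207.]
round_small 0.6 [291.9, 239.8, 304.7, 255.0] c [ 414.2 -147.7] size [36.4 34.7] ang 44.1 rgb [207. 204. 201.]
round_small 0.49 [308.4, 208.0, 319.4, 222.9] c [ 494.7 -194.4] size [34.7 35.3] ang 89.6 rgb [238. 137.   9.]
square_insert 0.57 [344.9, 232.5, 366.6, 254.5] c [ 410.7 -307.5] size [47.2 54. ] ang 38.0 rgb [202. 201. 198.]
long_insert 0.6 [183.5, 233.9, 210.3, 245.9] c [431.  145.8] size [87.3 32.4] ang 75.5 rgb [207. 204. 201.]
long_insert 0.49 [115.3, 135.1, 168.0, 198.3] c [642.7 300.8] size [135.6 190.6] ang 84.0 rgb [233. 228. 218.]
long_insert 0.16 [239.4, 230.5, 261.6, 249.8] c [421.5 -12.1] size [52.5 52. ] ang 44.6 rgb [163. 161. 158.]
v_block 0.78 [122.1, 236.0, 145.0, 257.3] c [405.6 316.1] size [69.9 47.4] ang 71.2 rgb [94. 94. 96.]
```

View pics/reg.png

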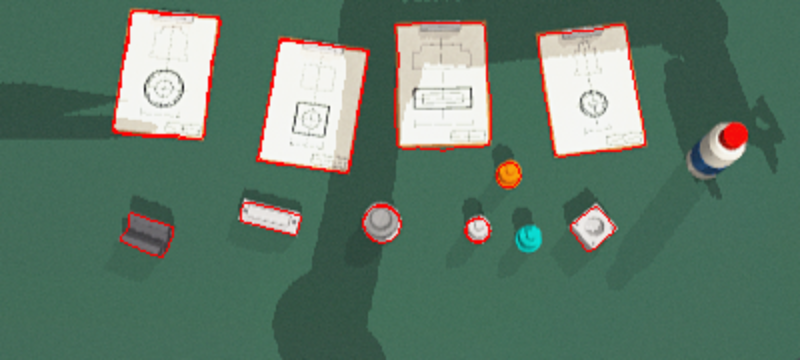

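The rows are not in the units I measure in: shifts go in shares of 62.5 mm and turns go in shares of 180 degrees. I convert before sending: 0.04 m is 0.64, -0.035 m is -0.56, 0.147 rad is 0.0468.

```bash
cat >> h.py <<'E'
from scipy.spatial.transform import Rotation as Ro
def go(x,y,z,yaw=None):
    "print tool-axis shift from measured pose to target, and turn (do shift first, then turn)"
    s=env.get_state(); R=Ro.from_rotvec(s['ee_rot']).as_matrix(); p=np.array(s['position'])
    d=R.T@(np.array([x,y,z])-p); yw=np.arctan2(R[1,0],R[0,0])
    t=None if yaw is None else (-(yaw-yw)+np.pi/2)%np.pi-np.pi/2
    print('shift',np.round(d,4),'n>=',np.linalg.norm(d)/.0625,'turn',t,'yaw',round(np.degrees(yw),1),'q7',round(s['q'][6],2),'t',s['clock'])
def wpose():
    s=env.get_state(); T=np.eye(4); T[:3,:3]=Ro.from_rotvec(s['ee_rot']).as_matrix(); T[:3,3]=s['position']
    p=env.camera_params('wrist'); return np.array(p['K']),T@np.array(p['hand_eye'])
def wray(uv,z,W):
    K,T=W; uv=np.atleast_2d(uv); d=(T[:3,:3]@np.linalg.inv(K)@np.c_[uv,np.ones(len(uv))].T).T; return T[:3,3]+d*((z-T[2,3])/d[:,2:])
def wproj(P,W):
    K,T=W; P=np.atleast_2d(P); q=(K@(T[:3,:3].T@(P-T[:3,3]).T)).T; return q[:,:2]/q[:,2:]
E
```

Request:
{"op": "inch_along", "data": {"segments": [0.64,-0.56,-0.144,0,0.085,0.64,-0.56,-0.144,0,0.085,0.64,-0.56,-0.144,0,0.085,0.64,-0.56,-0.144,0,0.085,0.64,-0.56,-0.144,0,0.085,0.64,-0.56,-0.144,0,0.085,0.64,-0.56,-0.144,0,0.085,0.64,-0.512,-0.112,0,0.085,0,0,0,0.0468,0.085,0,0,0,0.0468,0.085,0,0,0,0.0468,0.085,0,0,0,0,0.085]}}

```text
clock: 2.65
position: [0.4488, -0.2003, 0.3014]
ee_rot: [3.141, 0.004, 0.0]
contact_force: [-0.1, -0.4, 0.8]
gripper_width: 0.0848
grip_force: 0.0
```

```bash
python3 -c "
from h import *
import pickle
go(.45,-.2,.3,0); W=wpose(); pickle.dump(W,open('w1.pkl','wb')); shot('wrist','w1.png')"
```

```text
shift [ 0.0012 -0.0003  0.0014] n>= 0.030938811420034486 turn 0.0026166856525910998 yaw 0.1 q7 -1.24 t 2.65
```

View pics/w1.png

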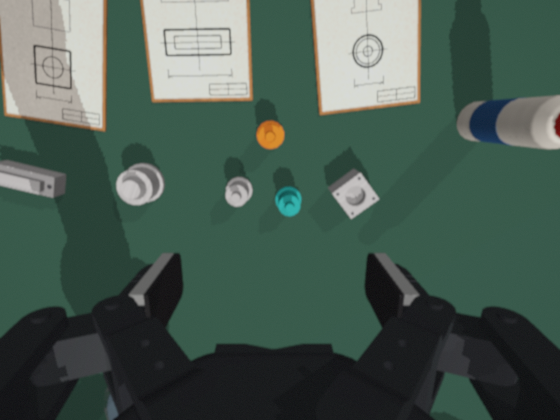

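The wrist view shows the steel small round at (238,192), turquoise at (288,201), orange at (270,135), square at (355,194) and large round at (140,185). Plan views are small (368,51), long (197,42) and square (53,67). One more view from the left, then I extract the poses.

Scaled: -0.054 m is -0.864, -0.053 m is -0.848.

Request:
{"op": "inch_along", "data": {"segments": [0,-0.848,0,0,0.085,0,-0.848,0,0,0.085,0,-0.848,0,0,0.085,0,-0.848,0,0,0.085,0,-0.864,0,0,0.085,0,-0.864,0,0,0.085,0,0,0,0,0.085]}}

```text
clock: 3.58
position: [0.4477, 0.1255, 0.302]
ee_rot: [-3.139, -0.021, -0.002]
contact_force: [0.3, -1.0, 0.8]
gripper_width: 0.0851
grip_force: 0.0
```

```bash
python3 -c "
from h import *
import pickle
go(.45,.12,.3,0); W=wpose(); pickle.dump(W,open('w2.pkl','wb')); shot('wrist','w2.png')"
```

```text
shift [0.0022 0.0055 0.0019] n>= 0.10019313519869458 turn 0.013403613361997024 yaw 0.8 q7 -1.9 t 3.575
```

View pics/w2.png

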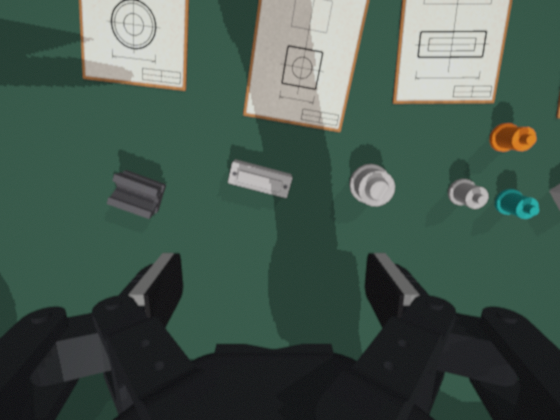

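```bash
cat > ext.py <<'E'
from h import *
import pickle
np.set_printoptions(precision=1,suppress=True)
def cloud(n,W):
    z=np.load(f'pics/{n}.png.npz'); d=z['d']; v,u=np.mgrid[:420,:560]; K,T=W
    c=np.c_[(u.ravel()-K[0,2])/K[0,0],(v.ravel()-K[1,2])/K[1,1],np.ones(u.size)]*d.reshape(-1,1)
    return (c@T[:3,:3].T+T[:3,3]).reshape(420,560,3),z['im'],d
def ortho(im,W,z,c,half=.07,res=.0005):
    "rectified patch: col -> -y, row -> -x"
    n=int(2*half/res); k=np.array([[0,0],[n,0],[n,n],[0,n]],float)
    P=np.array([[c[0]+half-r*res,c[1]+half-q*res,z] for q,r in k])
    H=cv2.getPerspectiveTransform(k.astype(np.float32),wproj(P,W).astype(np.float32))
    return cv2.warpPerspective(im,H,(n,n),flags=cv2.INTER_LINEAR|cv2.WARP_INVERSE_MAP), lambda p:(np.array([c[0]+half-p[1]*res,c[1]+half-p[0]*res]))
E
python3 - <<'E'
from ext import *
D={'RL':(.626,.308),'RS':(.598,-.320),'SQ':(.579,.092),'LG':(.606,-.100)}
S={'RL':(56,56),'RS':(38,38),'SQ':(46,46),'LG':(30,84)}
O={'sq':(.41,-.308,.028,.04),'lg':(.431,.146,.02,.03),'lgtop':(.431,.146,.032,.042),'rl':(.424,-.011,.046,.055),'rs':(.414,-.148,.041,.056),'vb':(.406,.316,.028,.04)}
for n in('w1','w2'):
    W=pickle.load(open(n+'.pkl','rb')); X,im,d=cloud(n,W); print(n,'bench z',np.median(X[120:160,200:240,2])*1000)
    for k,c in D.items():
        uv=wproj([[c[0],c[1],.004]],W)[0]
        if not(15<uv[0]<545 and 15<uv[1]<300): continue
        o,f=ortho(cv2.cvtColor(im,cv2.COLOR_RGB2GRAY),W,.004,c)
        b=cv2.adaptiveThreshold(o,255,cv2.ADAPTIVE_THRESH_MEAN_C,cv2.THRESH_BINARY_INV,41,25)
        for q in cv2.findContours(b,cv2.RETR_LIST,cv2.CHAIN_APPROX_NONE)[0]:
            cc,s,a=cv2.minAreaRect(q); s2=np.array(sorted(s))/2
            if np.all(abs(s2-sorted(S[k]))<6):
                print(k,'centre',f(cc)*1000,'size',s2,'ang',-a)
    for k,(x,y,z0,z1) in O.items():
        m=(abs(X[...,0]-x)<.06)&(abs(X[...,1]-y)<.06)&(X[...,2]>z0)&(X[...,2]<z1)&(d>0)
        nn,lab,st,_=cv2.connectedComponentsWithStats(m.astype(np.uint8))
        for i in range(1,nn):
            if st[i,4]<30: continue
            P=X[lab==i]*1000; r=cv2.minAreaRect(P[:,:2].astype(np.float32)); print(k,st[i,4],'rect',np.array(r[0]),np.array(r[1]),round(r[2],1),'mean',P.mean(0),'rgb',im[lab==i].mean(0))
E
```

```text
w1 bench z 0.4236715034316163
RS centre [ 601.5 -322.5] size [35. 35.] ang -0.0
RS centre [ 601.6 -322.7] size [40.2 40.2] ang -63.43495178222656
SQ centre [580.9  89.7] size [44.5 44.6] ang -8.530765533447266
SQ centre [580.8  90. ] size [49.5 50.3] ang -8.61564826965332
LG centre [ 611.5 -102.6] size [28.7 82.5] ang -88.77242279052734
LG centre [ 611.5 -102.5] size [34. 88.] ang -90.0
sq 921 rect [ 414.7 -312.8] [47.1 46. ] 38.3 mean [ 416.1 -312.1   36. ] rgb [178.9 176.5 175.8]
lg 747 rect [432.2 138.8] [75.9 31. ] 75.6 mean [434.  129.8  25.7] rgb [136.9 135.  134.3]
lgtop 482 rect [432.8 140.8] [54.5 15.8] 75.8 mean [433.3 139.4  36. ] rgb [171.7 168.9 168.2]
rl 346 rect [427.  -14.5] [26.  26.1] 55.3 mean [427.1 -15.2  50. ] rgb [186.2 183.4 182.7]
rs 89 rect [ 416.2 -151. ] [12.1 11.8] 7.1 mean [ 416.8 -151.3   49.3] rgb [176.1 173.2 172.3]
w2 bench z 0.3979669854166923
RL centre [624.5 307. ] size [50.2 59.8] ang -2.97373104095459
SQ centre [581.  90.] size [44.5 44.9] ang -8.130102157592773
SQ centre [580.8  90.1] size [49.6 50.2] ang -8.130102157592773
LG centre [ 611.7 -102.5] size [28.4 82.2] ang -88.9291763305664
LG centre [ 611.3 -102.5] size [33.5 88.1] ang -88.91908264160156
lg 815 rect [433.6 144.3] [84.  30.5] 75.6 mean [435.5 144.2  26.3] rgb [152.8 150.8 150.2]
lgtop 506 rect [433.6 144.2] [59.6 15.3] 75.7 mean [434.  144.3  36.4] rgb [176.7 174.  173.3]
rl 346 rect [426.8 -12.5] [27.2 25.2] 7.0 mean [427.2 -12.1  50.1] rgb [179.7 176.9 176.2]
rs 118 rect [ 415.5 -149.7] [13.1 11.9] 41.1 mean [ 416.4 -148.4   48.4] rgb [151.3 149.1 148.5]
vb 430 rect [424.5 312.8] [60.3 13.6] 69.4 mean [426.4 311.4  35.3] rgb [88.2 87.1 90.7]
vb 492 rect [396.4 323.5] [60.6 15.8] 69.4 mean [395.5 323.1  34.4] rgb [82.8 83.3 85.8]
```

Scaled: -0.188 rad is -0.0598.

Request:
{"op": "inch_along", "data": {"segments": [0,0,0,-0.0598,0.055,0,0,0,-0.0598,0.055,0,0,0,-0.0598,0.055,0,0,0,-0.0598,0.055,0,0,0,-0.0598,0.055,0,0,0,-0.0598,0.055,0,0,0,-0.0598,0.055,0,0,0,0,0.055], "clamp_n": 70}}

```text
clock: 4.62
position: [0.4487, 0.1178, 0.3012]
ee_rot: [2.492, 1.912, -0.001]
contact_force: [-1.0, 0.7, 0.1]
gripper_width: 0.0548
grip_force: 0.0
```

```bash
python3 -c "
from h import *
go(.4336,.1442,.07,np.radians(75.6))"
```

```text
shift [ 0.0217 -0.0214  0.2311] n>= 3.7303161891701526 turn -0.010313336798449146 yaw 75.0 q7 -0.59 t 4.625
```

Scaled: 0.05 m is 0.8, 0.031 m is 0.496, -0.01 rad is -0.0032.

Request:
{"op": "inch_along", "data": {"segments": [0.088,-0.088,0.8,0,0.055,0.088,-0.088,0.8,0,0.055,0.088,-0.088,0.8,0,0.055,0.08,-0.08,0.8,0,0.055,0,0,0.496,-0.0032,0.055,0,0,0,0,0.055]}}

```text
clock: 5.38
position: [0.4308, 0.1442, 0.068]
ee_rot: [-2.479, -1.925, 0.01]
contact_force: [0.5, 0.2, -0.2]
gripper_width: 0.0548
grip_force: 0.0
```

```bash
python3 -c "
from h import *
go(.4336,.1442,.003,np.radians(75.6))"
```

```text
shift [0.0009 0.0031 0.065 ] n>= 1.0406634456231802 turn 0.000914431847119479 yaw 75.7 q7 -0.88 t 5.375
```

Scaled: 0.022 m is 0.352, 0.012 m is 0.192.

Request:
{"op": "inch_along", "data": {"segments": [0,0,0.352,0,0.055,0,0,0.352,0,0.055,0,0,0.192,0,0.055,0,0,0.128,0,0.055,0,0,0,0,0.055,0,0,0,0,0.055]}}

```text
clock: 6.12
position: [0.4338, 0.1462, 0.0069]
ee_rot: [2.478, 1.93, 0.002]
contact_force: [-0.5, -0.0, 0.7]
gripper_width: 0.055
grip_force: 0.0
```

```bash
python3 -c "
from h import *
go(.4336,.1442,.003,np.radians(75.6)); shot('wrist','w3.png')"
```

```text
shift [-0.002   0.0002  0.0039] n>= 0.07041713007722782 turn 0.003742064727463079 yaw 75.8 q7 -0.98 t 6.125
```

View pics/w3.png

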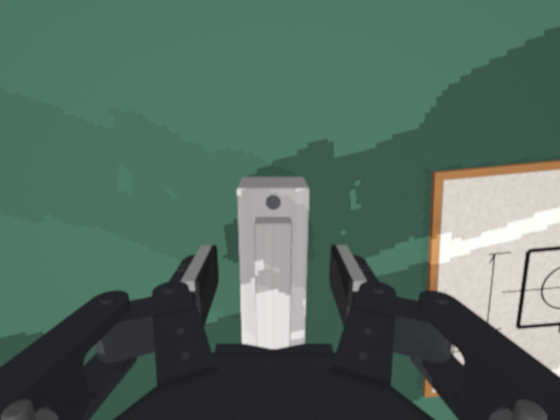

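The bar lies parallel to and centred between the pads (273,265). Closing.

Scaled: 0.003 m is 0.048, -0.002 m is -0.032.

Request:
{"op": "inch_along", "data": {"segments": [-0.032,0,0.048,0,0.055,0,0,0,0,0.02,0,0,0,0,0.02,0,0,0,0,0.02,0,0,0,0,0.02,0,0,0,0,0.02,0,0,0,0,0.02], "clamp_n": 70}}

```text
clock: 7.05
position: [0.4328, 0.1439, 0.0035]
ee_rot: [2.478, 1.93, -0.0]
contact_force: [-1.3, -1.8, 6.4]
gripper_width: 0.0287
grip_force: 70.3
```

```bash
python3 -c "
from h import *
go(.4336,.1442,.003,np.radians(75.6))"
```

```text
shift [0.0005 0.0007 0.0005] n>= 0.016180195639713697 turn 0.003729670160829146 yaw 75.8 q7 -0.98 t 7.05
```

Scaled: -0.04 m is -0.64, -0.02 m is -0.32, -0.13 rad is -0.0414.

Request:
{"op": "inch_along", "data": {"segments": [0,0,-0.32,0,0.02,0,0,-0.64,0,0.02,0,0,-0.64,0,0.02,0,0,0,-0.0414,0.02,0,0,0,-0.0414,0.02,0,0,0,0,0.02,0,0,0,0,0.02]}}

```text
clock: 7.92
position: [0.4318, 0.1437, 0.1024]
ee_rot: [-2.209, -2.233, 0.002]
contact_force: [0.2, -0.3, -4.0]
gripper_width: 0.0286
grip_force: 70.2
```

```bash
python3 -c "
from h import *
go(.6115,-.1025,.03,np.radians(90.8))"
```

```text
shift [-0.2481  0.1772  0.0722] n>= 5.012550117571183 turn -0.0031766500789289775 yaw 90.6 q7 -0.59 t 7.925
```

Request:
{"op": "inch_along", "data": {"segments": [-0.48,0.32,0,0,0.02,-0.72,0.512,0,0,0.02,-0.72,0.512,0,0,0.02,-0.72,0.512,0,0,0.02,-0.72,0.512,0,0,0.02,-0.448,0.336,0,0,0.02,-0.16,0.128,0,0,0.02,0,0,0.56,0,0.02,0,0,0.48,0,0.02,0,0,0,0,0.02,0,0,0,0,0.02]}}

```text
clock: 9.3
position: [0.6133, -0.1005, 0.039]
ee_rot: [2.206, 2.236, 0.002]
contact_force: [0.2, -0.7, -4.2]
gripper_width: 0.0291
grip_force: 70.2
```

```bash
python3 -c "
from h import *
go(.6115,-.1025,.008,np.radians(90.8))"
```

```text
shift [-0.002  -0.0018  0.031 ] n>= 0.4982265807975026 turn -0.00021077884450360074 yaw 90.8 q7 -0.15 t 9.3
```

Scaled: 0.015 m is 0.24, -0.001 m is -0.016.

Request:
{"op": "inch_along", "data": {"segments": [-0.016,-0.016,0.24,0,0.02,-0.016,-0.016,0.16,0,0.02,0,0,0.08,0,0.02,0,0,0,0,0.02,0,0,0,0,0.02]}}

```text
clock: 9.93
position: [0.611, -0.1037, 0.0083]
ee_rot: [2.207, 2.235, 0.001]
contact_force: [-0.2, -0.4, -4.7]
gripper_width: 0.0288
grip_force: 70.3
```

```bash
python3 -c "
from h import *
go(.6115,-.1025,.0075,np.radians(90.8))"
```

```text
shift [0.0012 0.0005 0.0008] n>= 0.024740135108668113 turn -0.0013978613822518415 yaw 90.7 q7 -0.16 t 9.925
```

Scaled: -0.04 m is -0.64, -0.02 m is -0.32.

Request:
{"op": "inch_along", "data": {"segments": [0.0112,0,0.016,0,0.02,0,0,0,0,0.02,0,0,0,0,0.034,0,0,0,0,0.045,0,0,0,0,0.055,0,0,0,0,0.055,0,0,-0.32,0,0.055,0,0,-0.64,0,0.07,0,0,-0.64,0,0.07,0,0,0,0,0.07]}}

```text
clock: 11.18
position: [0.6151, -0.1032, 0.1133]
ee_rot: [2.201, 2.229, 0.01]
contact_force: [0.3, 0.1, 0.5]
gripper_width: 0.0699
grip_force: 0.0
```

```bash
python3 -c "
from h import *
go(.427,-.0135,.11,np.radians(90))"
```

```text
shift [ 0.092  -0.1869  0.0012] n>= 3.333856953486873 turn 0.012617858578755525 yaw 90.7 q7 -0.11 t 11.175
```

Now the large round. At z 0.11 the tips clear it.

Scaled: -0.05 m is -0.8, -0.04 m is -0.64, 0.012 rad is 0.0038.

Request:
{"op": "inch_along", "data": {"segments": [0.32,-0.64,0,0,0.07,0.4,-0.8,0,0,0.07,0.4,-0.8,0,0,0.07,0.24,-0.512,0,0,0.07,0.112,-0.24,0,0,0.07,0,0,0,0.0038,0.07,0,0,0,0,0.07,0,0,0,0,0.07]}}

```text
clock: 12.18
position: [0.4243, -0.0139, 0.1076]
ee_rot: [2.222, 2.22, 0.002]
contact_force: [-0.0, -0.1, 1.1]
gripper_width: 0.0698
grip_force: 0.0
```

```bash
python3 -c "
from h import *
import pickle
go(.427,-.0135,.008,np.radians(90)); W=wpose(); pickle.dump(W,open('w4.pkl','wb')); shot('wrist','w4.png')
from ext import *
X,im,d=cloud('w4',W)
m=(abs(X[...,0]-.427)<.06)&(abs(X[...,1]+.0135)<.06)&(X[...,2]>.047)&(X[...,2]<.055)&(d>0)
print(X[m].mean(0)*1000,m.sum(),cv2.minAreaRect((X[m][:,:2]*1000).astype(np.float32)))
m=(abs(X[...,0]-.61)<.06)&(abs(X[...,1]+.1025)<.06)&(X[...,2]>.037)&(X[...,2]<.045)&(d>0)
print(m.sum(),cv2.minAreaRect((X[m][:,:2]*1000).astype(np.float32)) if m.any() else 0)"
```

```text
shift [0.0003 0.0025 0.0996] n>= 1.5944348601925236 turn -0.0007394160443923159 yaw 90.0 q7 -0.18 t 12.175
[427.1 -12.7  50.1] 1125 ((427.33624267578125, -13.164220809936523), (25.921340942382812, 26.433504104614258), 57.90787124633789)
780 ((611.4699096679688, -91.02816009521484), (16.22312355041504, 38.19266128540039), 2.630631923675537)
```

View pics/w4.png

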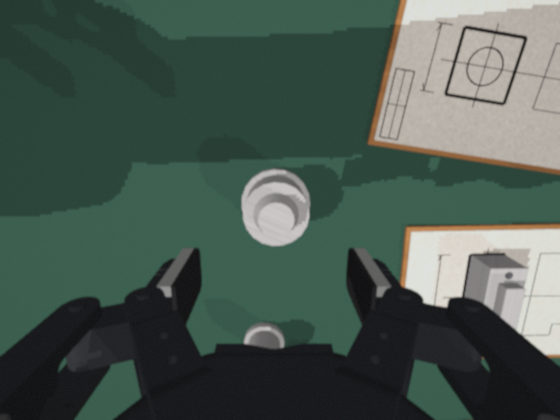

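The large round is centred below the gripper at (276,208), and the long insert sits on its outline at (495,285). Descending.

Scaled: 0.04 m is 0.64, 0.035 m is 0.56.

Request:
{"op": "inch_along", "data": {"segments": [0,0.024,0.64,0,0.07,0,0.016,0.56,0,0.07,0,0,0.24,0,0.07,0,0,0.144,0,0.07,0,0,0,0,0.07,0,0,0,0,0.07,0,0,0,0,0.035,0,0,0,0,0.035,0,0,0,0,0.035,0,0,0,0,0.035,0,0,0,0,0.035,0,0,0,0,0.035], "clamp_n": 80}}

```text
clock: 13.72
position: [0.4262, -0.0136, 0.0095]
ee_rot: [2.22, 2.221, 0.001]
contact_force: [-0.7, 0.1, 6.4]
gripper_width: 0.0461
grip_force: 80.9
```

```bash
python3 -c "
from h import *
go(.4272,-.0132,.008,np.radians(90))"
```

```text
shift [0.0004 0.001  0.0015] n>= 0.030227141732159728 turn 0.00041944411480088206 yaw 90.0 q7 -0.36 t 13.725
```

Scaled: -0.03 m is -0.48, -0.015 m is -0.24.

Request:
{"op": "inch_along", "data": {"segments": [0,0,-0.24,0,0.035,0,0,-0.48,0,0.035,0,0,-0.48,0,0.035,0,0,0,0,0.035]}}

```text
clock: 14.22
position: [0.4269, -0.0137, 0.0852]
ee_rot: [2.218, 2.218, 0.005]
contact_force: [0.5, -0.1, -5.9]
gripper_width: 0.0458
grip_force: 83.9
```

```bash
python3 -c "
from h import *
go(.6293,.3065,.06,np.radians(90))"
```

```text
shift [0.3202 0.2023 0.0259] n>= 6.074109379843598 turn 0.00015752307126781773 yaw 90.0 q7 -0.23 t 14.225
```

Scaled: 0.035 m is 0.56, 0.025 m is 0.4.

Request:
{"op": "inch_along", "data": {"segments": [0.4,0.4,0,0,0.035,0.56,0.56,0,0,0.035,0.56,0.56,0,0,0.035,0.56,0.56,0,0,0.035,0.56,0.56,0,0,0.035,0.4,0.4,0,0,0.035,0.16,0.2,0,0,0.035,0,0,0,0,0.035,0,0,0,0,0.035]}}

```text
clock: 15.35
position: [0.6255, 0.1849, 0.0811]
ee_rot: [-2.22, -2.22, 0.007]
contact_force: [0.0, -0.3, -5.5]
gripper_width: 0.0461
grip_force: 83.6
```

```bash
python3 -c "
from h import *
import pickle
go(.6293,.3065,.04,np.radians(90)); W=wpose(); pickle.dump(W,open('w5.pkl','wb')); shot('wrist','w5.png')
from ext import *
X,im,d=cloud('w5',W)
o,f=ortho(cv2.cvtColor(im,cv2.COLOR_RGB2GRAY),W,.004,(.629,.307),.08)
cv2.imwrite('pics/o5.png',o)
b=cv2.adaptiveThreshold(o,255,cv2.ADAPTIVE_THRESH_MEAN_C,cv2.THRESH_BINARY_INV,41,25)
for q in cv2.findContours(b,cv2.RETR_LIST,cv2.CHAIN_APPROX_NONE)[0]:
    cc,s,a=cv2.minAreaRect(q); s2=np.array(s)/2
    if min(s2)>25: print(f(cc)*1000,s2,-a)"
```

```text
shift [0.1217 0.004  0.0408] n>= 2.0547820248148114 turn 4.156294060031485e-06 yaw 90.0 q7 -0.63 t 15.35
[629.5 301.8] [43.5 54. ] -0.0
[682. 285.] [28.1 50.3] -49.460845947265625
[629.2 304.2] [159.5  53.5] -90.0
```

View pics/w5.png

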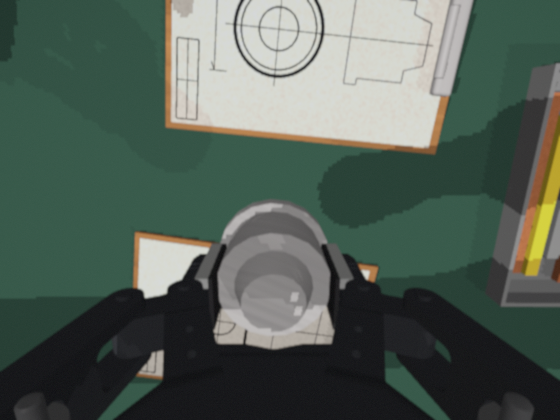

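The large round's drawing is visible at (279,28); the fit gives its centre at (0.6294, 0.307).

Scaled: 0.04 m is 0.64, 0.035 m is 0.56.

Request:
{"op": "inch_along", "data": {"segments": [0.48,0.016,0,0,0.035,0.64,0.016,0,0,0.035,0.56,0.016,0,0,0.035,0.256,0.016,0,0,0.035,0,0,0.48,0,0.035,0,0,0.24,0,0.035,0,0,0,0,0.035,0,0,0,0,0.035]}}

```text
clock: 16.4
position: [0.6324, 0.3069, 0.0389]
ee_rot: [2.222, 2.22, 0.001]
contact_force: [0.7, 0.4, -5.2]
gripper_width: 0.0461
grip_force: 83.6
```

```bash
python3 -c "
from h import *
go(.6294,.307,.013,np.radians(90))"
```

```text
shift [ 0.0001 -0.003   0.0259] n>= 0.4177095624721444 turn -0.0008416456645239379 yaw 90.0 q7 -0.81 t 16.4
```

Scaled: 0.015 m is 0.24, 0.008 m is 0.128.

Request:
{"op": "inch_along", "data": {"segments": [0,-0.016,0.24,0,0.035,0,-0.016,0.128,0,0.035,0,0,0,0,0.035,0,0,0,0,0.035]}}

```text
clock: 16.9
position: [0.6292, 0.3077, 0.015]
ee_rot: [-2.22, -2.222, 0.001]
contact_force: [-0.7, 1.4, -4.7]
gripper_width: 0.0458
grip_force: 83.6
```

```bash
python3 -c "
from h import *
go(.6294,.307,.013,np.radians(90))"
```

```text
shift [-0.0007  0.0002  0.002 ] n>= 0.034816417311653455 turn 0.0007287381817322469 yaw 90.0 q7 -0.82 t 16.9
```

Scaled: 0.002 m is 0.032, 0.001 m is 0.016.

Request:
{"op": "inch_along", "data": {"segments": [-0.008,0,0.032,0,0.035,0,0,0.016,0,0.035,0,0,0,0,0.035]}}

```text
clock: 17.27
position: [0.6297, 0.3076, 0.0137]
ee_rot: [2.22, 2.222, 0.001]
contact_force: [-4.0, -2.0, 4.2]
gripper_width: 0.0461
grip_force: 84.4
```

Scaled: -0.05 m is -0.8, -0.04 m is -0.64.

Request:
{"op": "inch_along", "data": {"segments": [0,0,0,0,0.05,0,0,0,0,0.06,0,0,0,0,0.07,0,0,0,0,0.07,0,0,-0.32,0,0.07,0,0,-0.64,0,0.07,0,0,-0.64,0,0.05,-0.48,-0.24,0,0,0.05,-0.8,-0.368,0,0,0.05,-0.8,-0.368,0,0,0.05,-0.8,-0.368,0,0,0.05,-0.8,-0.368,0,0,0.05,-0.8,-0.368,0,0,0.05,-0.8,-0.368,0,0,0.05,-0.8,-0.368,0,0,0.05,-0.64,-0.32,0,0,0.05,-0.448,-0.176,0,0,0.05,0,0,0,0,0.05,0,0,0,0,0.05]}}

```text
clock: 19.65
position: [0.4239, -0.14, 0.1133]
ee_rot: [2.218, 2.222, 0.002]
contact_force: [0.3, 0.3, 1.3]
gripper_width: 0.0501
grip_force: 0.0
```

```bash
python3 -c "
from h import *
import pickle
go(.4163,-.150,.11,np.radians(90)); W=wpose(); pickle.dump(W,open('w6.pkl','wb')); im,d=shot('wrist','w6.png')
from ext import *
X,im,d=cloud('w6',W)
m=(abs(X[...,0]-.416)<.04)&(abs(X[...,1]+.15)<.04)&(X[...,2]>.042)&(X[...,2]<.055)&(d>0)
print(X[m].mean(0)*1000,m.sum(),cv2.minAreaRect((X[m][:,:2]*1000).astype(np.float32)),im[m].mean(0))"
```

```text
shift [-0.01   -0.0076  0.0032] n>= 0.20678513095872741 turn 0.001740438924290988 yaw 90.1 q7 0.11 t 19.65
[ 416.4 -149.4   49.1] 293 ((416.4041748046875, -150.0379180908203), (12.576071739196777, 12.219766616821289), 32.16226577758789) [173.  170.2 169.7]
```

View pics/w6.png

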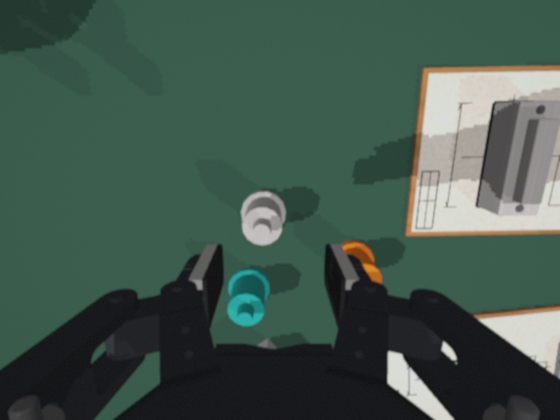

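The steel round_small is at (263,220), with turquoise at (248,297) and orange at (360,263) clear of the fingers. Picking the steel one.

Scaled: 0.04 m is 0.64, 0.035 m is 0.56.

Request:
{"op": "inch_along", "data": {"segments": [-0.16,-0.12,0,0,0.05,0,0,0.64,0,0.05,0,0,0.56,0,0.05,0,0,0.24,0,0.05,0,0,0.096,0,0.05,0,0,0,0,0.05,0,0,0,0,0.05]}}

```text
clock: 20.58
position: [0.4164, -0.1513, 0.0173]
ee_rot: [2.219, 2.221, 0.001]
contact_force: [-0.6, 0.1, 0.3]
gripper_width: 0.0499
grip_force: 0.0
```

```bash
python3 -c "
from h import *
go(.4163,-.150,.010,np.radians(90))"
```

```text
shift [ 0.0013 -0.0001  0.0073] n>= 0.11876896983120191 turn 0.0006895145019962801 yaw 90.0 q7 -0.0 t 20.575
```

Scaled: 0.007 m is 0.112, 0.001 m is 0.016.

Request:
{"op": "inch_along", "data": {"segments": [0.016,0,0.112,0,0.05,0,0,0,0,0.05,0,0,0,0,0.02,0,0,0,0,0.02,0,0,0,0,0.02,0,0,0,0,0.02,0,0,0,0,0.02], "clamp_n": 60}}

```text
clock: 21.45
position: [0.4155, -0.15, 0.0096]
ee_rot: [2.22, 2.222, 0.0]
contact_force: [-1.4, 0.6, 6.3]
gripper_width: 0.0285
grip_force: 59.1
```

```bash
python3 -c "
from h import *
go(.4163,-.150,.10,np.radians(90))"
```

```text
shift [-0.      0.0008 -0.0904] n>= 1.4471926347339368 turn 0.0006312559451224775 yaw 90.0 q7 -0.02 t 21.45
```

Request:
{"op": "inch_along", "data": {"segments": [0,0,-0.24,0,0.02,0,0,-0.48,0,0.02,0,0,-0.64,0,0.02,0,0,0,0,0.02,0,0,0,0,0.02]}}

```text
clock: 22.08
position: [0.4142, -0.1499, 0.0938]
ee_rot: [-2.22, -2.221, 0.001]
contact_force: [-0.3, 1.0, -2.3]
gripper_width: 0.028
grip_force: 59.5
```

```bash
python3 -c "
from h import *
go(.6015,-.3226,.04,np.radians(90))"
```

```text
shift [-0.1727  0.1874  0.0535] n>= 4.166405601764253 turn 0.00033511994471435713 yaw 90.0 q7 0.11 t 22.075
```

Scaled: 0.038 m is 0.608, -0.035 m is -0.56.

Request:
{"op": "inch_along", "data": {"segments": [-0.32,0.32,0,0,0.02,-0.56,0.608,0,0,0.02,-0.56,0.608,0,0,0.02,-0.56,0.608,0,0,0.02,-0.48,0.544,0,0,0.02,-0.2832,0.3104,0,0,0.02,0,0,0.48,0,0.02,0,0,0.32,0,0.02,0,0,0,0,0.02,0,0,0,0,0.02]}}

```text
clock: 23.32
position: [0.6027, -0.322, 0.0442]
ee_rot: [-2.22, -2.223, -0.0]
contact_force: [0.0, -0.8, -1.8]
gripper_width: 0.0283
grip_force: 59.7
```

```bash
python3 -c "
from h import *
go(.6015,-.3226,.014,np.radians(90))"
```

```text
shift [-0.0006 -0.0011  0.0302] n>= 0.4830791830105496 turn 0.001260759220908847 yaw 90.1 q7 0.2 t 23.325
```

Scaled: 0.018 m is 0.288, 0.01 m is 0.16.

Request:
{"op": "inch_along", "data": {"segments": [0,-0.016,0.288,0,0.02,0,0,0.16,0,0.02,0,0,0.032,0,0.02,0,0,0,0,0.02,0,0,0,0,0.02]}}

```text
clock: 23.95
position: [0.602, -0.3226, 0.0144]
ee_rot: [2.221, 2.222, 0.001]
contact_force: [0.7, 0.4, -3.8]
gripper_width: 0.0284
grip_force: 59.5
```

```bash
python3 -c "
from h import *
go(.6015,-.3226,.0136,np.radians(90))"
```

```text
shift [-0.     -0.0005  0.0008] n>= 0.014392416733377593 turn 0.0005617618167061966 yaw 90.0 q7 0.19 t 23.95
```

Scaled: -0.05 m is -0.8, -0.045 m is -0.72, 0.18 rad is 0.0573.

Request:
{"op": "inch_along", "data": {"segments": [0,-0.008,0.0192,0,0.02,0,0,0,0,0.02,0,0,0,0,0.034,0,0,0,0,0.045,0,0,0,0,0.055,0,0,0,0,0.055,0,0,-0.32,0,0.055,0,0,-0.64,0,0.06,0,0,-0.72,0,0.065,0.032,-0.72,0,0,0.065,0.048,-0.8,0,0,0.065,0.048,-0.8,0,0,0.065,0.032,-0.672,0,0,0.065,0,0,0,0.0573,0.065,0,0,0,0.0573,0.065,0,0,0,0.0573,0.065,0,0,0,0.0573,0.065,0,0,0,0.0573,0.065,0,0,0,0,0.065,0,0,0,0,0.065]}}

```text
clock: 26.45
position: [0.4147, -0.3127, 0.1189]
ee_rot: [2.964, 1.039, 0.001]
contact_force: [-0.1, 0.3, -0.5]
gripper_width: 0.0648
grip_force: 0.0
```

```bash
python3 -c "
from h import *
import pickle
go(.4147,-.3128,.11,np.radians(38.3)); W=wpose(); pickle.dump(W,open('w7.pkl','wb')); im,d=shot('wrist','w7.png')
from ext import *
X,im,d=cloud('w7',W)
m=(abs(X[...,0]-.415)<.05)&(abs(X[...,1]+.312)<.05)&(X[...,2]>.033)&(X[...,2]<.039)&(d>0)
print(X[m].mean(0)*1000,m.sum(),cv2.minAreaRect((X[m][:,:2]*1000).astype(np.float32)))"
```

```text
shift [-0.      0.      0.0089] n>= 0.14233756319144347 turn 0.00576752397699698 yaw 38.6 q7 -0.44 t 26.45
[ 416.1 -311.9   36.3] 2654 ((415.4854431152344, -312.54632568359375), (46.27782440185547, 46.04526138305664), 38.39302062988281)
```

View pics/w7.png

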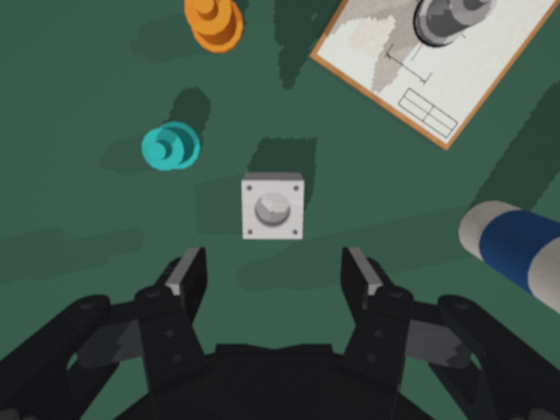

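The square insert is centred and aligned at (272,208), with turquoise clear at (170,147) and small round upright on its drawing at (440,25).

The rows are not in the units I measure in: shifts go in shares of 62.5 mm and turns go in shares of 180 degrees. I convert before sending: 0.045 m is 0.72, 0.04 m is 0.64, 0.005 rad is 0.0016.

Request:
{"op": "inch_along", "data": {"segments": [0,0,0.72,0.0016,0.065,0,0,0.64,0,0.065,0,0,0.32,0,0.065,0,0,0.128,0,0.065,0,0,0,0,0.065,0,0,0,0,0.065,0,0,0,0,0.035,0,0,0,0,0.035,0,0,0,0,0.035,0,0,0,0,0.035,0,0,0,0,0.035], "clamp_n": 75}}

```text
clock: 27.88
position: [0.4152, -0.3133, 0.0064]
ee_rot: [2.967, 1.027, 0.002]
contact_force: [-0.4, -0.5, 6.1]
gripper_width: 0.0448
grip_force: 78.9
```

```bash
python3 -c "
from h import *
go(.4155,-.3125,.006,np.radians(38.4))"
```

```text
shift [ 0.0007 -0.0005  0.0004] n>= 0.014775091770572886 turn -0.003788153993554033 yaw 38.2 q7 -0.52 t 27.875
```

Scaled: -0.04 m is -0.64, -0.02 m is -0.32, -0.18 rad is -0.0573.

Request:
{"op": "inch_along", "data": {"segments": [0,0,-0.32,0,0.035,0,0,-0.64,0,0.035,0,0,-0.64,0,0.035,0,0,0,-0.0573,0.035,0,0,0,-0.0573,0.035,0,0,0,-0.0573,0.035,0,0,0,-0.0573,0.035,0,0,0,-0.0118,0.035,0,0,0,0,0.035,0,0,0,0,0.035]}}

```text
clock: 29.12
position: [0.4139, -0.3125, 0.1048]
ee_rot: [-2.38, -2.05, 0.0]
contact_force: [-0.3, -0.8, -3.9]
gripper_width: 0.0449
grip_force: 78.2
```

```bash
python3 -c "
from h import *
go(.5809,.090,.05,np.radians(81.6))"
```

```text
shift [0.4228 0.1054 0.0549] n>= 7.027094730534213 turn -0.0022669386028215666 yaw 81.5 q7 0.25 t 29.125
```

Scaled: 0.05 m is 0.8, 0.045 m is 0.72.

Request:
{"op": "inch_along", "data": {"segments": [0.48,0.12,0,0,0.035,0.8,0.2,0,0,0.035,0.8,0.2,0,0,0.035,0.8,0.2,0,0,0.035,0.8,0.2,0,0,0.035,0.8,0.2,0,0,0.035,0.8,0.2,0,0,0.035,0.72,0.176,0,0,0.035,0.48,0.12,0,0,0.035,0.28,0.072,0,0,0.035,0,0,0.48,0,0.035,0,0,0.4,0,0.035,0,0,0,0,0.035,0,0,0,0,0.035]}}

```text
clock: 30.88
position: [0.5814, 0.0891, 0.0508]
ee_rot: [2.38, 2.05, 0.001]
contact_force: [-0.7, 0.3, -3.2]
gripper_width: 0.045
grip_force: 77.9
```

```bash
python3 -c "
from h import *
go(.5809,.090,.0105,np.radians(81.6))"
```

```text
shift [ 0.0008 -0.0007  0.0403] n>= 0.6450506174073135 turn -0.0021694732698533947 yaw 81.5 q7 -0.67 t 30.875
```

Scaled: 0.025 m is 0.4, 0.012 m is 0.192.

Request:
{"op": "inch_along", "data": {"segments": [0.008,-0.008,0.4,0,0.035,0,0,0.192,0,0.035,0,0,0.032,0,0.035,0,0,0,0,0.035,0,0,0,0,0.035]}}

```text
clock: 31.5
position: [0.5811, 0.0906, 0.012]
ee_rot: [2.378, 2.051, 0.003]
contact_force: [-0.9, -0.4, -3.8]
gripper_width: 0.0452
grip_force: 78.0
```

```bash
python3 -c "
from h import *
go(.5809,.090,.010,np.radians(81.6))"
```

```text
shift [-0.0006 -0.0002  0.002 ] n>= 0.0340441612286613 turn -0.0008995643981302148 yaw 81.5 q7 -0.7 t 31.5
```

Last millimetres, release, rise, and back off toward the robot so the boards are visible.

Scaled: -0.05 m is -0.8, -0.04 m is -0.64.

Request:
{"op": "inch_along", "data": {"segments": [0,0,0.024,0,0.035,0,0,0.008,0,0.035,0,0,0,0,0.035,0,0,0,0,0.048,0,0,0,0,0.06,0,0,0,0,0.065,0,0,0,0,0.065,0,0,-0.32,0,0.065,0,0,-0.64,0,0.065,0,0,-0.8,0,0.065,0,-0.64,-0.64,0,0.065,0,-0.8,-0.48,0,0.065,0,-0.64,-0.32,0,0.065,0,0,0,0,0.065,0,0,0,0,0.065]}}

```text
clock: 33.38
position: [0.4524, 0.1092, 0.21]
ee_rot: [2.377, 2.05, 0.002]
contact_force: [0.7, 0.7, -0.1]
gripper_width: 0.0649
grip_force: 0.0
```

```bash
python3 - <<'E'
from h import *
import pickle
s=env.get_state();print(s['clock'],s['position'])
im,d=shot('top','top2.png')
K,R,t=cam('top'); v,u=np.mgrid[:420,:560]
c=np.c_[(u.ravel()-K[0,2])/K[0,0],(v.ravel()-K[1,2])/K[1,1],np.ones(u.size)]*d.reshape(-1,1)
X=((c-t)@R).reshape(420,560,3)
for k,(x,y,z0,z1) in {'rl':(.629,.307,.046,.065),'rs':(.6015,-.3226,.044,.065),'sq':(.581,.09,.03,.05),'lg':(.6115,-.1025,.024,.05),'vb':(.406,.316,.02,.05)}.items():
    m=(abs(X[...,0]-x)<.055)&(abs(X[...,1]-y)<.055)&(X[...,2]>z0)&(X[...,2]<z1)&(d>0)
    if m.sum()>4: r=cv2.minAreaRect((X[m][:,:2]*1000).astype(np.float32)); print(k,m.sum(),np.round(X[m].mean(0)*1000,1),np.round(r[0],1),np.round(r[1],1),round(r[2],1))
cv2.imwrite('pics/top2c.png',cv2.cvtColor(cv2.resize(im[130:310,60:460],None,fx=2,fy=2,interpolation=cv2.INTER_CUBIC),cv2.COLOR_RGB2BGR))
E
```

```text
33.375 [0.4523736  0.10921988 0.21000186]
rl 106 [626.3 308.5  53. ] [627.4 310.6] [43.4 39.6] 37.5
rs 38 [ 599.1 -319.2   49.6] [ 597.5 -320.1] [24.5 23.2] 73.8
sq 239 [578.8  92.1  39.5] [579.9  92.3] [46.5 47.8] 81.9
lg 297 [607.8 -99.5  34.1] [ 608.8 -100.1] [31.6 81.3] 0.4
vb 318 [408.3 319.4  31.4] [408.6 320.4] [62.9 44.2] 70.0
```

View pics/top2c.png

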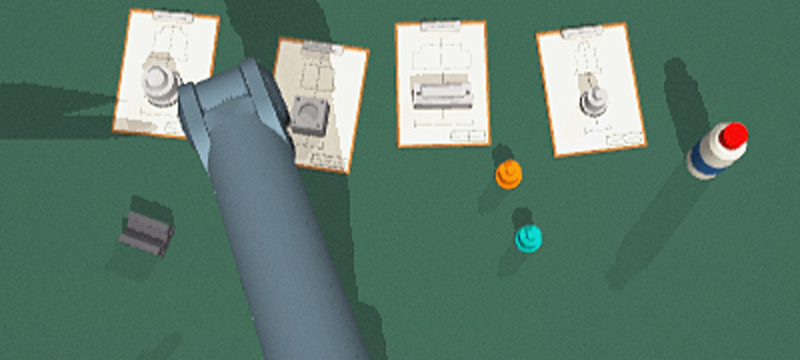

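The top crop shows all four inserts upright on their outlines: (160,85), (310,115), (443,95) and (594,100). The V-block is at (147,232) and the can at (718,150), both unmoved. In this camera's frame, every insert is within about 3 mm of its plan view.

```bash
python3 -c "
from workcell import env
print(env.finish_job())"
```

```text
the job is handed in; nothing more can be done
None
```

I stood all four inserts upright on their own drawings and handed the job in at about 33 s of the 104 s; the last check put each within about 3 mm of its plan view, with the V-block and spray can unmoved, but the hand-in reported no verdict.

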